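# Release and slide the drill-guide carriage to its end stop

## Robot

A 6-joint arm with a two-finger parallel gripper is mounted at the origin on the work surface. World frame = base frame: x ahead of the robot, y to its left, z up, the work surface at z = 0. Lengths are in m, angles in rad, forces in N, time in s.
With the tool pointing down it reaches from about 0.275 to 0.75 m from the base axis. Payload 10.2 kg.
Tool frame: the origin (TCP) lies between the finger pads; the fingertips stand 19 mm ahead of it and the grasp point (between the pads) is the TCP (ctrl.tips_ahead is the distance from the TCP to the fingertips, in m); x points along the fingers, z is the direction in which the jaws open and shut, and the axes are right-handed (so a half turn about x gives the same grasp; the last joint's range is limited). The gripper opens to 85 mm and grips with 20 to 120 N. Pads are 22 mm wide; open, the fingers measure 114 mm over their backs; the gripper's body (76 mm by 85 mm) begins 54 mm behind the grasp point. The pads swing forward as they close: fully open they stand 13 mm farther back than shut.
Start: joints at [0.935, 0.313, 1.498, -0, 1.331, -0.223], TCP at [0.211, 0.481, 0.25] pointing down, gripper open.
Joint ranges: [-2.94, 2.94], [-0.97, 2.17], [0.19, 2.56], [-1.23, 4.37], [0.02, 3.11], [-2.88, 2.88]. Speed limits (rad/s): [2.39, 2.39, 3.01, 3.14, 3.14, 3.14].

## Interface

Orientations are given as a unit quaternion [w, x, y, z].
In Python, from station import ctrl gives the robot as it stands.
- The arm moves only by the tool move_arm, never from a script. Its argument "increments" is a list of rows, each a list of 3 entries, a list of its own where there are three numbers: the turn, a rotation vector about the tool's x, y, z in degrees, then the shift along the tool's x, y, z in mm, then the closure, from -1 (fully open) to 1 (shut), so that 0 is half open. In form: [[[wx, wy, wz], [dx, dy, dz], claw], ...]. A call has 1 to 5 rows; each row shifts and turns the commanded pose from where the row before left it, along the tool's axes as they then stand; what a row does not reach is not made up. A row lasts 1/8 s, in which the tool goes at most 62.5 mm and 10.7 degrees, less where a joint would pass 70% of its speed; a pose out of reach is approached as far as the arm can. A call is refused whole if a number of a shift passes 62.5 or a number of a turn 10.7, either way. A call with a gripper value outside its range is refused whole. The fingers move at their own pace and stop on an object; "squeeze" is the grip in N (left out, the last holds). Time passes only in rows, so rows that do not move let the fingers close. It gives the time, the measured TCP pose, the force and the opening at its end, in the units of the state.
- ctrl.get_state(): the state, without advancing time (a new reading comes with each control period).
- ctrl.snapshot(name): name is "scene" or "top" or "wrist"; returns the picture (384x512x3 uint8, red, green, blue); there is no depth.
- ctrl.camera_info(name): a dict with "fx", "fy", "cx", "cy" (pixels), "k1" (the pictures are not rectified: a ray, as slopes to the right and down, at radius r is drawn at 1 + k1 r^2 times it, then the intrinsics apply), "cam_to_world" (4x4, takes a point from camera to world coordinates). Camera axes: x right, y down, z forward; pixel columns grow to the right and rows downward; lengths in m; the calibration is good to about 2 mm. A picture is of the moment at which its call begins: read the wrist's pose just before it. camera_info takes no time and is no camera call; for the wrist camera it gives the pose at the moment of the call.
- ctrl.job_done(): hands the job in, once; it reports no verdict.
Trained networks look in the newest picture that a camera, given by its name, has taken for a name from the list of things; names that differ only in an ending like _2 or _b are one class to them, and where a whole thing is asked for, a point or a joint stands for the part that bears it (a point fixed in the world has none). Each returns a list of dicts, best first, with "conf" (0 to 1); they miss things now and then, are a little off and sometimes report something else, mostly with a low value. They report only what shows in the picture. A call takes as long as a camera call.
- ctrl.boxes_of(camera, name): "rect" ([left, top, right, bottom] in pixels, round what is visible of it).
The state is a dict: "t": time; "joints": joint angles; "dq": joint speeds; "effort": joint torques, N m; "tool_pos": TCP position; "eef_rot": TCP orientation; "force": force on the tool from outside, world axes, zero at the start; "moment": the same for the moment, N m; "opening": finger opening in m.
Only numpy, scipy, OpenCV 4.12 (cv2) and the standard library are available. Lean on these libraries where they do the work, as an engineer would, in place of code of your own. Each camera call takes 0.05 s, during which the arm holds its last target. There are 200 camera calls.

## Task

On the drilling jig on the bench, press the black locking button on the grey drill-guide carriage with a fingertip and, keeping it pressed down all the way without letting it up, push the carriage along its rail until it rests against the end stop. Then let the button come up so that the carriage locks there, and draw the hand away. Do not grasp or lift anything, and leave the other things on the bench where they are.

Things in the scene. Friction and masses are not known exactly. Their poses are not given: they have to be found in the camera images.
- jig: Drilling jig fixed to the bench: plywood base 300 x 440 x 15 mm with an aluminium rail (50 wide, 380 long, top at 40 mm) along its y axis and a wooden workpiece on the rail's +x side. Origin on the bench under mid-rail; z up. The carriage slides along the jig's +y to the stop. Place and yaw (up to 30 degrees either way) differ each time; it never moves. Loose things lie on its -x side.
- carriage (a joint): How far the grey carriage (110 mm long, 96 wide, captive on the rail) has slid along the jig's +y, m. Starts about 0, locked with 2 mm of play; the way to the stop is 100 to 175 mm. Drag about 1.5 N when unlocked; stays where left. A steel arm with a drill bushing reaches from it over the workpiece.
- block_face (a point): On the carriage: top middle edge of the upright rear face of its tall front block, 85 mm above the bench. The face is 96 mm wide, looks to -y, 26 mm ahead of the button's centre and 53 mm behind the nose; a fingertip on the button can push against it. Behind it is the low deck (53 mm above the bench) with the button; the block's top runs level from here to the nose.
- nose (a point): Middle of the front face of the carriage (its +y end), 68 mm above the bench: the face that meets the end stop.
- stop_face (a point): Middle of the face of the end stop that the carriage meets, 68 mm above the bench. The stop is a fixed aluminium block straddling the rail, 80 mm wide, 28 thick, 78 high, with a black clamp knob on top reaching 90 mm; at a different place along the rail each time. With the carriage against it, nose and stop_face coincide.
- lock (a joint): How far the locking button is pressed, m: 0 up (locked), 0.008 fully down. Spring: 2 N to start, 5 N at 5 mm, 7 N fully down. From 4 mm down its pin is clear of the toothed rack beside the rail and the carriage slides. Let up within about 4 mm of the stop, the pin rises behind a catch and locks; let up short of that, it catches on the rack or stays half down.
- lock_top (a point): Centre of the top face of the locking button: a plain black plastic push plate 44 mm (across the rail) by 40 mm (along it) on the low rear deck of the carriage, its top 65 mm above the bench when up (12 mm proud of the deck). Moves with carriage and button; the button moves straight down.
- screwdriver: Bystander: screwdriver with a blue handle, 190 mm long, lying on the jig's base board beside the rail (-x side). Leave alone.
- jar: Bystander: clear screw jar with a yellow cap, 52 mm wide, 65 mm high, standing on the base board on the -x side of the rail. Leave alone.
- tape: Bystander: roll of blue tape, 72 mm wide, 25 mm high, lying on the base board on the -x side of the rail. Leave alone.
- spray: Bystander: spray can, 64 mm wide, 190 mm high, standing at the left of the bench. Leave alone.
- hammer: Bystander: hammer lying at the right of the bench. Leave alone.
- offcut: Bystander: wooden offcut 90 x 60 x 40 mm, at the right of the bench. Leave alone.
- wrench: Bystander: wrench lying at the left of the bench. Leave alone.

How it is judged:
By the outcome, as a careful person would: the job done as asked, in the order asked, and still so for the second after the job is handed in, with the robot touching nothing.
It also fails if it takes over 35 s, if anything falls off the work surface, if the arm or the gripper's body presses on something with over 40 N, if the wrist force passes 120 N, or if a joint passes its speed limit or range.

## Working session

There is one attempt and no reset: what is moved stays moved. The work goes in short steps, Python scripts to look and compute and a tool call to move; the robot and the scene stay as the last step left them, time stands still between calls to the robot, and variables do not carry over. Pictures are saved under pics/ and viewed, about 8 in all and at most 12, crops included, and the job is handed in when it is done.

Besides the shell and the picture viewer there is one more tool, called after "Call:" as name(argument=value, ...), one argument or row to a line, values as JSON. move_arm: Moves the arm, as the interface text tells. Its arguments: {"type":"object","properties":{"increments":{"type":"array"},"squeeze":{"type":"number"}},"required":["increments"]}

```bash
mkdir -p pics; cat > h.py <<'E'
import numpy as np, cv2
from station import ctrl
from scipy.spatial.transform import Rotation as R
def K(i): return np.array([[i['fx'],0,i['cx']],[0,i['fy'],i['cy']],[0,0,1.]])
def ray(i,uv):
    # radial: drawn = s*(1+k1 r^2)
    n=cv2.undistortPoints(np.array([[uv]],float),K(i),np.array([i['k1'],0,0,0.]))[0,0]
    T=np.array(i['cam_to_world']); return T[:3,3],T[:3,:3]@np.array([n[0],n[1],1])
def at_z(i,uv,z):
    o,d=ray(i,uv); return o+d*(z-o[2])/d[2]
def proj(i,P):
    T=np.linalg.inv(np.array(i['cam_to_world'])); P=np.atleast_2d(P)
    return cv2.projectPoints(P.astype(float),cv2.Rodrigues(T[:3,:3])[0],T[:3,3],K(i),np.array([i['k1'],0,0,0.]))[0][:,0]
def save(name,im,box=None,s=1):
    if box: im=im[box[1]:box[3],box[0]:box[2]]
    cv2.imwrite('pics/'+name,cv2.resize(im[...,::-1],None,fx=s,fy=s,interpolation=cv2.INTER_CUBIC))
E
python3 - <<'E'
from h import *
st=ctrl.get_state(); print(st)
for c in ['top','scene']:
    im=ctrl.snapshot(c); np.save(c+'.npy',im); save(c+'0.png',im,s=1.5)
    i=ctrl.camera_info(c); print(c,i)
    for n in ['block_face','nose','stop_face','lock_top','jig','carriage','lock','jar']:
        print(n,[(np.round(b['rect'],1).tolist(),round(b['conf'],2)) for b in ctrl.boxes_of(c,n)[:2]])
E
```

```text
{'t': 0.0, 'joints': array([ 9.34608550e-01,  3.13421557e-01,  1.49842676e+00, -1.43456215e-05,
        1.33096182e+00, -2.23404087e-01]), 'dq': array([-0.00111447,  0.0009275 , -0.00016174, -0.00061831, -0.00119309,
        0.00142187]), 'effort': array([ 5.25624455e-04, -4.12259173e+01, -2.59747177e+01, -1.62432825e-04,
        4.03800848e-03, -1.51971108e-05]), 'tool_pos': array([0.21049001, 0.48071335, 0.24975349]), 'eef_rot': array([ 0.59145061, -0.38707894,  0.59225421,  0.38676998]), 'force': array([-0.14129397, -0.06577774,  0.8577078 ]), 'moment': array([-0.00052239, -0.01696034, -0.03756945]), 'opening': 0.0855154120954742}
top {'fx': 483.3120989143477, 'fy': 483.3120989143477, 'cx': 251.46971094925416, 'cy': 192.27727978979854, 'k1': 0.06599991560800113, 'cam_to_world': array([[ 2.27660460e-02, -9.90335998e-01,  1.36807597e-01,
         2.41959606e-01],
       [-9.99738639e-01, -2.28376677e-02,  1.04622422e-03,
         4.79851759e-03],
       [ 2.08825293e-03, -1.36795659e-01, -9.90597086e-01,
         1.75063638e+00],
       [ 0.00000000e+00,  0.00000000e+00,  0.00000000
[... 690 characters left out ...]
341686 , -0.45170058,  0.95438418],
       [ 0.77852895,  0.51838718, -0.35379006,  0.37255695],
       [ 0.00979325, -0.57367666, -0.81902331,  0.89700429],
       [ 0.        ,  0.        ,  0.        ,  1.        ]])}
block_face [([187.5, 160.2, 232.6, 208.0], 0.72)]
nose [([186.4, 161.8, 232.3, 207.7], 0.9)]
stop_face [([241.7, 179.3, 276.7, 209.4], 0.85), ([85.4, 118.1, 162.0, 168.8], 0.42)]
lock_top [([159.2, 96.7, 184.7, 116.3], 0.59), ([192.9, 171.5, 206.3, 184.8], 0.49)]
jig [([153.2, 155.5, 319.2, 262.3], 0.82)]
carriage [([187.6, 159.9, 232.1, 208.6], 0.97)]
lock [([194.4, 170.5, 206.9, 180.9], 0.54)]
jar [([298.1, 166.6, 316.7, 192.3], 0.55), ([221.9, 160.1, 260.1, 171.3], 0.19)]
```

```bash
python3 - <<'E'
from h import *
save('topc.png',np.load('top.npy'),[180,110,340,250],5)
save('scenec.png',np.load('scene.npy'),[140,110,340,260],4)
E
```

```text
(no output)
```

View pics/topc.png

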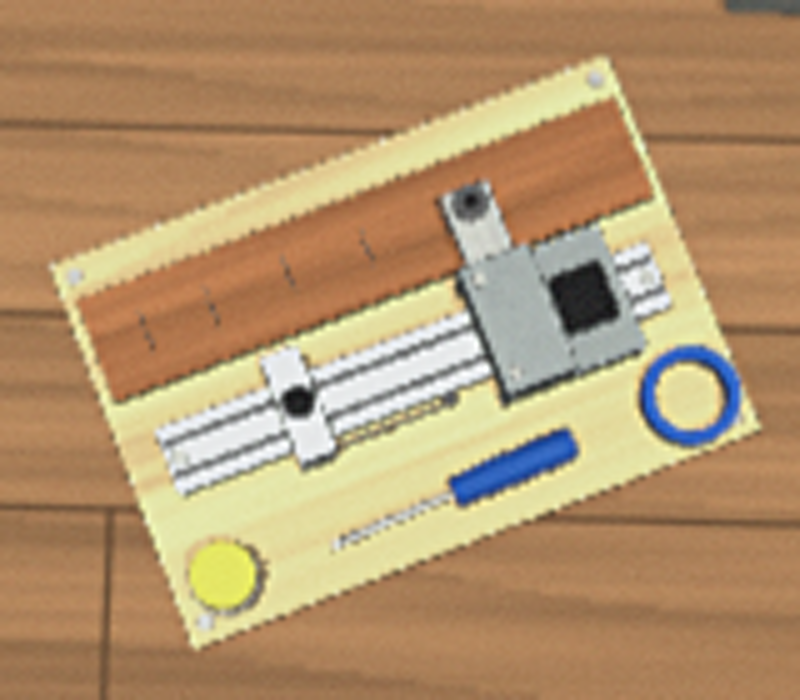

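View pics/scenec.png

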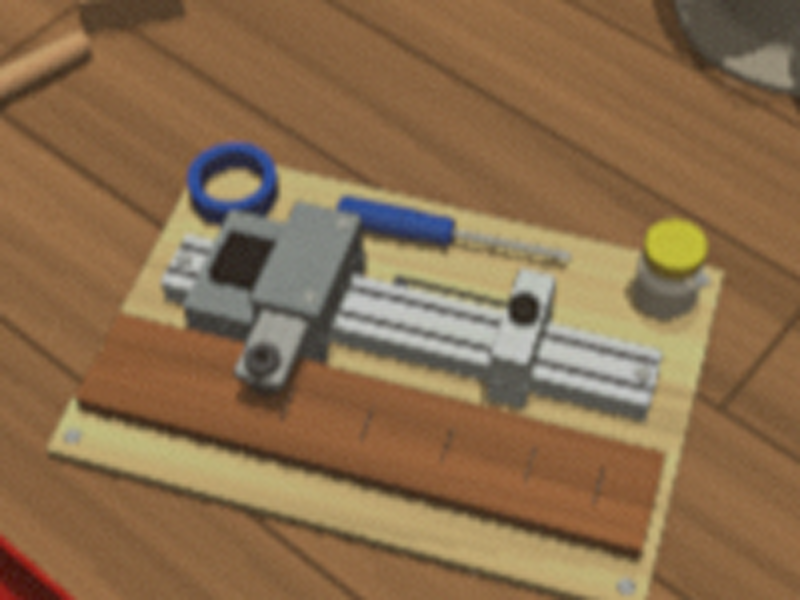

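The top crop shows the jig turned about 20°, with the stop at crop (300,405), the button at (585,297) and the carriage's rear block edge at (540,250)–(572,372). The board corners are at (605,57), (50,265), (195,648) and (760,430). The scene crop agrees with this, and the screwdriver, tape and jar are on the -x side.

```bash
cat > jig.py <<'E'
from h import *
from scipy.optimize import least_squares
i=ctrl.camera_info('top')
px=lambda a:np.array(a)/5+[180,110]-0.4
c=np.array([px(p) for p in [(605,57),(50,265),(195,648),(760,430)]])
loc=np.array([[.15,-.22,.015],[.15,.22,.015],[-.15,.22,.015],[-.15,-.22,.015]])
def W(p,L): 
    L=np.atleast_2d(L); return np.c_[L[:,:2]@R.from_euler('z',p[2]).as_matrix()[:2,:2].T+p[:2],L[:,2]]
f=lambda p:(np.r_[[at_z(i,u,.015)[:2] for u in c]]-0)
g=np.array([at_z(i,u,.015)[:2] for u in c])
s=least_squares(lambda p:(W(p,loc)[:,:2]-g).ravel(),[.4,0,.35]); p=s.x
E
python3 - <<'E'
from jig import *
print('pose',p,np.degrees(p[2]),'res mm',np.round(s.fun*1e3,1))
inv=lambda u,z:(R.from_euler('z',-p[2]).as_matrix()@np.r_[at_z(i,u,z)[:2]-p[:2],0])[:2]*1e3
for n,u,z in [('btn',(585,297),.065),('blk L',(540,250),.085),('blk R',(572,372),.085),('noseTopL',(462,280),.085),('noseTopR',(505,392),.085),('rear',(600,232),.053),('rearR',(643,347),.053),('stopFront TL',(300,347),.078),('stop BR',(334,458),.078),('stopBackTL',(262,357),.078),('stopBackBL',(303,467),.078),('knob',(298,400),.09)]:
    print(n,np.round(inv(px(u),z),1))
st=ctrl.get_state(); q=st['eef_rot']; M=R.from_quat(np.roll(q,-1)).as_matrix(); print(M.round(3))
ex=np.array([np.cos(p[2]),np.sin(p[2]),0])
for sg in (1,-1):
    z=sg*ex; x=np.array([0,0,-1.]); T=np.c_[x,np.cross(z,x),z]
    print(sg,R.from_matrix(M.T@T).as_rotvec(degrees=True), T[:,1])
E
```

```text
pose [ 0.53081595 -0.02424386  0.3916314 ] 22.438826225234624 res mm [ 1.9 -1.6 -0.3  1.4 -1.5  1.6 -0.1 -1.5]
btn [ -20.  -129.3]
blk L [  19.7 -109.1]
blk R [-68.9 -97.9]
noseTopL [ 19.5 -50.2]
noseTopR [-65.1 -49.1]
rear [  21.7 -158.7]
rearR [ -66.7 -156.2]
stopFront TL [17.1 72.4]
stop BR [-64.6  78.4]
stopBackTL [20.1 99.8]
stopBackBL [-62.7 100.8]
knob [-19.2  87.5]
[[ 0.    -0.916  0.401]
 [-0.     0.401  0.916]
 [-1.    -0.    -0.   ]]
1 [ 4.39083125e+01 -3.13806523e-04  4.97998981e-04] [-0.3816968   0.92428759  0.        ]
-1 [-1.36091687e+02 -6.22187915e-04 -3.92062301e-04] [ 0.3816968  -0.92428759  0.        ]
```

Call:
move_arm(
  increments=[
    [[8.78,0,0],[0,0,0],1],
    [[8.78,0,0],[0,0,0],1],
    [[8.78,0,0],[0,0,0],1],
    [[8.78,0,0],[0,0,0],1],
    [[8.78,0,0],[0,0,0],1],
  ],
)

```text
t: 1.52
tool_pos: [0.2106, 0.4809, 0.2503]
eef_rot: [0.694, -0.136, 0.694, 0.136]
force: [-0.5, 0.8, -0.5]
opening: 0.0001
```

```bash
cat > to.py <<'E'
from jig import *
import sys
# args: board-frame x,y (mm), tip z (mm)
a=[float(v)/1e3 for v in sys.argv[1:4]]
tgt=W(p,[a])[0]; st=ctrl.get_state()
M=R.from_quat(np.roll(st['eef_rot'],-1)).as_matrix()
tip=st['tool_pos']+M[:,0]*ctrl.tips_ahead
yj=p[2]; ex=np.array([np.cos(yj),np.sin(yj),0]); T=np.c_[[0,0,-1.],np.cross(ex,[0,0,-1.]),ex]
print('t',round(st['t'],2),'tipsahead',ctrl.tips_ahead,'tip',tip.round(4),'tgt',tgt.round(4),'d tool mm',(M.T@(tgt-tip)*1e3).round(1),'rot',R.from_matrix(M.T@T).as_rotvec(degrees=True).round(2),'F jig',(T.T@st['force']).round(1),'open',round(st['opening'],4))
E
python3 to.py -21 -121 200
```

```text
t 1.52 tipsahead 0.019 tip [0.2106 0.4809 0.2313] tgt [ 0.5576 -0.1441  0.2   ] d tool mm [  31.3 -709.7   85.6] rot [-0.28 -0.    0.  ] F jig [ 0.5  1.  -0.2] open 0.0001
```

Call:
move_arm(
  increments=[
    [[0,0,0],[0,-50,7],1],
    [[0,0,0],[0,-60,7],1],
    [[0,0,0],[0,-60,7],1],
    [[0,0,0],[0,-60,7],1],
    [[0,0,0],[0,-60,7],1],
  ],
)

```text
t: 2.15
tool_pos: [0.3543, 0.2245, 0.2505]
eef_rot: [0.694, -0.138, 0.693, 0.138]
force: [1.3, 1.5, 1.2]
opening: -0.0001
```

Call:
move_arm(
  increments=[
    [[0,0,0],[0,-60,7],1],
    [[0,0,0],[0,-60,7],1],
    [[0,0,0],[0,-60,7],1],
    [[0,0,0],[0,-60,7],1],
    [[0,0,0],[0,-60,7],1],
  ],
)

```text
t: 2.78
tool_pos: [0.5013, -0.0397, 0.2505]
eef_rot: [0.694, -0.138, 0.693, 0.137]
force: [-0.5, -0.6, -1.0]
opening: -0.0004
```

```bash
python3 to.py -21 -121 120
```

```text
t 2.77 tipsahead 0.019 tip [ 0.5013 -0.0397  0.2315] tgt [ 0.5576 -0.1441  0.12  ] d tool mm [ 111.5 -118.    12.1] rot [-0.01  0.03  0.01] F jig [ 1.  -0.4 -0.7] open -0.0004
```

Call:
move_arm(
  increments=[
    [[0,0,0],[0,-58,6],1],
    [[0,0,0],[0,-50,6],1],
    [[0,0,0],[40,0,0],1],
    [[0,0,0],[40,0,0],1],
    [[0,0,0],[0,0,0],1],
  ],
)

```text
t: 3.4
tool_pos: [0.5518, -0.1325, 0.1681]
eef_rot: [0.692, -0.136, 0.695, 0.139]
force: [0.5, 0.5, 1.2]
opening: 0.0001
```

```bash
python3 to.py -21 -121 120; python3 - <<'E'
from h import *
for c in ['top','wrist']:
    i=ctrl.camera_info(c); im=ctrl.snapshot(c); np.save(c+'1.npy',im)
    import pickle; pickle.dump(i,open(c+'1.pkl','wb'))
save('wrist1.png',np.load('wrist1.npy'),s=1.5)
E
```

```text
t 3.4 tipsahead 0.019 tip [ 0.5517 -0.1324  0.1491] tgt [ 0.5576 -0.1441  0.12  ] d tool mm [ 29.  -13.2   1.1] rot [-0.   -0.22 -0.24] F jig [-1.2  0.3  0.6] open 0.0001
```

View pics/wrist1.png

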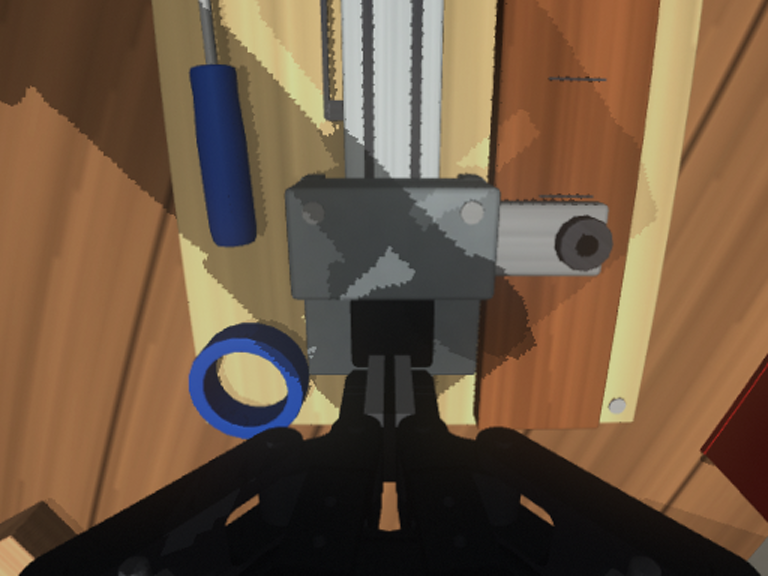

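The wrist picture shows the block's top rear edge from (291,299) to (494,299), its front top edge at row 188, the button at columns 351–434 with its rear edge at row 366, and the shut fingertips at about (390,357) and (390,415). I'll locate these in the jig frame.

```bash
python3 - <<'E'
from jig import *
import pickle
w=pickle.load(open('wrist1.pkl','rb'))
print('cam',np.array(w['cam_to_world'])[:3,3].round(3))
Ri=R.from_euler('z',-p[2]).as_matrix()
inv=lambda P:(Ri@np.r_[P[:2]-p[:2],0])[:2]*1e3
for n,u,z in [('rearL',(291,299),.085),('rearR',(494,299),.085),('frontL',(287,188),.085),('frontR',(499,188),.085),('btnRL',(354,367),.065),('btnRR',(431,367),.065),('deckL',(308,373),.053),('deckR',(478,373),.053)]:
    print(n,inv(at_z(w,np.array(u)/1.5,z)).round(1))
s=ctrl.get_state(); M=R.from_quat(np.roll(s['eef_rot'],-1)).as_matrix()
tip=s['tool_pos']+M[:,0]*.019; print('tip board',inv(tip).round(1),'px*1.5',[ (proj(w,tip+M@np.array(d))*1.5).round(0)[0].tolist() for d in [(0,0,0),(0,.011,0),(0,-.011,0),(0,0,.014)]])
E
```

```text
cam [ 0.523 -0.06   0.294]
rearL [ -67.1 -105.5]
rearR [  28.  -105.4]
frontL [-65.7 -54.1]
frontR [ 26.7 -54. ]
btnRL [ -40.1 -151.6]
btnRR [   1.4 -151.6]
deckL [ -67.4 -161.9]
deckR [  29.6 -161.9]
tip board [ -20.6 -109.3] px*1.5 [[391.0, 378.0], [391.0, 349.0], [391.0, 407.0], [433.0, 378.0]]
```

Call:
move_arm(
  increments=[
    [[0,0,0],[0,-14,1],1],
    [[0,0,0],[0,0,0],1],
    [[0,0,0],[0,0,0],1],
  ],
)

```text
t: 3.88
tool_pos: [0.5594, -0.1456, 0.1708]
eef_rot: [0.694, -0.138, 0.693, 0.137]
force: [-0.6, -0.8, -0.3]
opening: -0.0002
```

```bash
python3 to.py -19.5 -123 75
```

```text
t 3.88 tipsahead 0.019 tip [ 0.5594 -0.1457  0.1518] tgt [ 0.5597 -0.1454  0.075 ] d tool mm [76.8  0.2  0.4] rot [-0.    0.03  0.03] F jig [ 0.3 -0.5 -0.9] open -0.0002
```

Call:
move_arm(
  increments=[
    [[0,0,0],[30,0,0],1],
    [[0,0,0],[30,0,0],1],
    [[0,0,0],[17,0,0],1],
    [[0,0,0],[0,0,0],1],
    [[0,0,0],[0,0,0],1],
  ],
)

```text
t: 4.5
tool_pos: [0.5598, -0.1457, 0.0945]
eef_rot: [0.694, -0.138, 0.693, 0.137]
force: [0.0, -0.9, 0.8]
opening: 0.0
```

```bash
python3 to.py -19.5 -123 57; python3 - <<'E'
from h import *
im=ctrl.snapshot('wrist'); save('wrist2.png',im,s=1.5)
E
```

```text
t 4.5 tipsahead 0.019 tip [ 0.5598 -0.1457  0.0755] tgt [ 0.5597 -0.1454  0.057 ] d tool mm [18.5  0.4  0. ] rot [0.01 0.07 0.08] F jig [-0.8 -0.8 -0.3] open 0.0
```

View pics/wrist2.png

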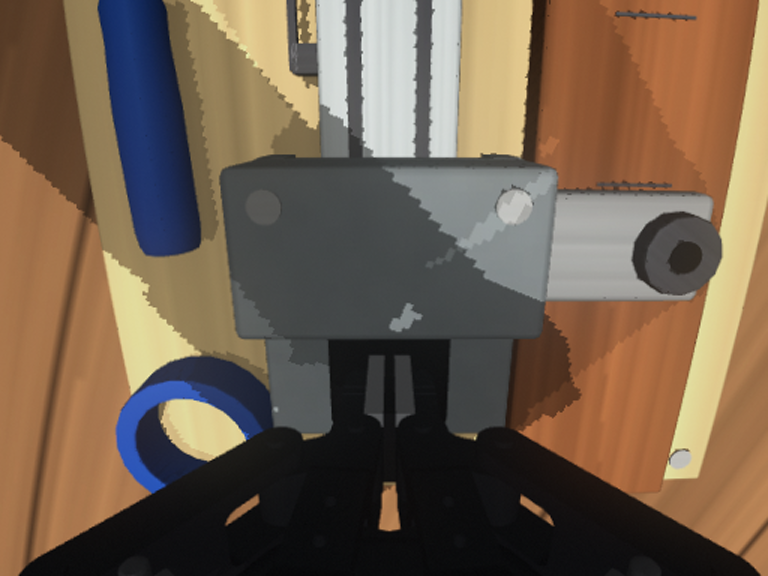

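The fingertips at (390,355) are centred over the button, whose columns run 330–448, and clear of the block edge at row 338. Next I press.

Call:
move_arm(
  increments=[
    [[0,0,0],[8,0,0],1],
    [[0,0,0],[4,0,0],1],
    [[0,0,0],[4,0,0],1],
    [[0,0,0],[2,0,0],1],
    [[0,0,0],[0,0,0],1],
  ],
)

```text
t: 5.18
tool_pos: [0.5595, -0.1457, 0.076]
eef_rot: [0.694, -0.138, 0.693, 0.137]
force: [-1.9, 0.2, 8.7]
opening: -0.0004
```

```bash
python3 to.py -19.5 -123 57
```

```text
t 5.17 tipsahead 0.019 tip [ 0.5595 -0.1457  0.057 ] tgt [ 0.5597 -0.1454  0.057 ] d tool mm [0.  0.2 0.3] rot [0.01 0.03 0.06] F jig [-8.7  0.9 -1.6] open -0.0004
```

Call:
move_arm(
  increments=[
    [[0,0,0],[0.7,0,0],1],
    [[0,0,0],[0.5,0,0],1],
    [[0,0,0],[0,0,0],1],
  ],
)

```text
t: 5.55
tool_pos: [0.5597, -0.1461, 0.0759]
eef_rot: [0.694, -0.138, 0.693, 0.137]
force: [-4.9, 0.1, 16.8]
opening: -0.0001
```

```bash
python3 to.py -19.5 -116 57
```

```text
t 5.55 tipsahead 0.019 tip [ 0.5598 -0.1461  0.0569] tgt [ 0.5571 -0.1389  0.057 ] d tool mm [-0.1  7.7  0.3] rot [0.02 0.05 0.13] F jig [-16.8   1.9  -4.5] open -0.0001
```

Call:
move_arm(
  increments=[
    [[0,0,0],[0,3,0],1],
    [[0,0,0],[0,6,0],1],
    [[0,0,0],[0,8,0],1],
    [[0,0,0],[0,8,0],1],
    [[0,0,0],[0,8,0],1],
  ],
)

```text
t: 6.18
tool_pos: [0.5472, -0.116, 0.0759]
eef_rot: [0.694, -0.139, 0.693, 0.137]
force: [-4.6, -4.3, 14.9]
opening: 0.0001
```

```bash
python3 to.py -19.5 11 57
```

```text
t 6.17 tipsahead 0.019 tip [ 0.5473 -0.116   0.0569] tgt [ 0.5086 -0.0215  0.057 ] d tool mm [ -0.5 102.1   0.3] rot [0.02 0.07 0.2 ] F jig [-14.9  -2.2  -5.8] open 0.0001
```

Call:
move_arm(
  increments=[
    [[0,0,0],[0,8,0],1],
    [[0,0,0],[0,8,0],1],
    [[0,0,0],[0,8,0],1],
    [[0,0,0],[0,8,0],1],
    [[0,0,0],[0,8,0],1],
  ],
)

```text
t: 6.8
tool_pos: [0.5319, -0.0789, 0.0759]
eef_rot: [0.694, -0.139, 0.693, 0.137]
force: [-5.1, -3.6, 16.4]
opening: 0.0
```

```bash
python3 to.py -19.5 11 57
```

```text
t 6.8 tipsahead 0.019 tip [ 0.532  -0.079   0.0569] tgt [ 0.5086 -0.0215  0.057 ] d tool mm [-0.3 62.   0.4] rot [0.03 0.06 0.19] F jig [-16.4  -1.4  -6.1] open 0.0
```

Call:
move_arm(
  increments=[
    [[0,0,0],[0,8,0],1],
    [[0,0,0],[0,8,0],1],
    [[0,0,0],[0,8,0],1],
    [[0,0,0],[0,8,0],1],
    [[0,0,0],[0,8,0],1],
  ],
)

```text
t: 7.42
tool_pos: [0.5166, -0.0419, 0.0758]
eef_rot: [0.694, -0.139, 0.693, 0.137]
force: [-6.1, -4.5, 19.2]
opening: -0.0002
```

```bash
python3 to.py -19.5 11 57; python3 - <<'E'
from h import *
im=ctrl.snapshot('wrist'); save('wrist3.png',im,s=1.5)
E
```

```text
t 7.42 tipsahead 0.019 tip [ 0.5166 -0.0419  0.0568] tgt [ 0.5086 -0.0215  0.057 ] d tool mm [-0.2 21.9  0.4] rot [0.03 0.05 0.17] F jig [-19.2  -1.8  -7.3] open -0.0002
```

View pics/wrist3.png

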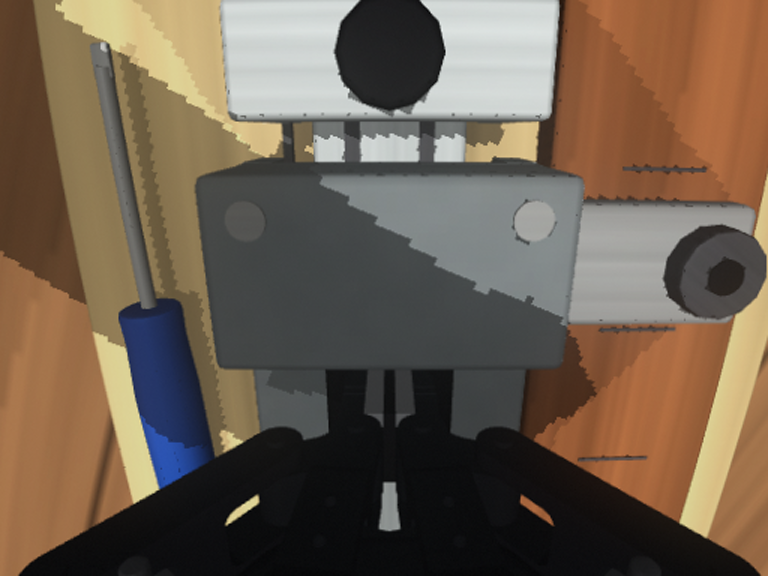

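The carriage travels with the finger. The gap between the stop edge (row 120) and the nose edge (row 174) is roughly 13 mm. I'll approach more slowly.

Call:
move_arm(
  increments=[
    [[0,0,0],[0,5,0],1],
    [[0,0,0],[0,4,0],1],
    [[0,0,0],[0,3,0],1],
    [[0,0,0],[0,2,0],1],
  ],
)

```text
t: 7.98
tool_pos: [0.5119, -0.0296, 0.0759]
eef_rot: [0.695, -0.139, 0.692, 0.136]
force: [-2.4, -9.2, 13.3]
opening: -0.0002
```

```bash
python3 to.py -19.5 11 57
```

```text
t 7.97 tipsahead 0.019 tip [ 0.512  -0.0297  0.0569] tgt [ 0.5086 -0.0215  0.057 ] d tool mm [-0.2  8.8 -0. ] rot [0.05 0.12 0.28] F jig [-13.3  -7.6  -5.8] open -0.0002
```

Call:
move_arm(
  increments=[
    [[0,0,0],[0.4,1.5,0],1],
    [[0,0,0],[0.2,1.5,0],1],
    [[0,0,0],[0,0,0],1],
  ],
)

```text
t: 8.35
tool_pos: [0.5118, -0.0273, 0.0758]
eef_rot: [0.696, -0.14, 0.692, 0.136]
force: [-0.4, -9.2, 16.4]
opening: -0.0003
```

```bash
python3 to.py -19.5 11 57; python3 - <<'E'
from h import *
im=ctrl.snapshot('wrist'); save('wrist4.png',im,s=1.5)
E
```

```text
t 8.35 tipsahead 0.019 tip [ 0.512  -0.0274  0.0568] tgt [ 0.5086 -0.0215  0.057 ] d tool mm [-0.2  6.7 -0.8] rot [0.03 0.25 0.38] F jig [-16.4  -8.3  -3.8] open -0.0003
```

View pics/wrist4.png

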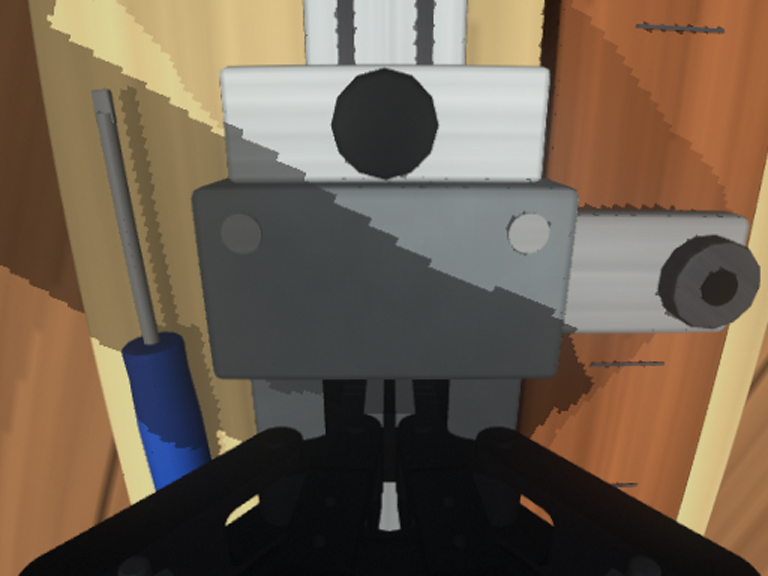

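The nose edge (row 188) now meets the stop edge (row 182). The push force is steady at about 8 N and the fingertip is slipping forward on the button, so the carriage is blocked by the stop, with the button still fully down. I'll lift straight up.

Call:
move_arm(
  increments=[
    [[0,0,0],[-3,0,0],1],
    [[0,0,0],[-3,0,0],1],
    [[0,0,0],[-4,0,0],1],
    [[0,0,0],[-6,0,0],1],
    [[0,0,0],[0,0,0],1],
  ],
)

```text
t: 9.02
tool_pos: [0.5093, -0.0251, 0.0895]
eef_rot: [0.693, -0.138, 0.694, 0.138]
force: [0.1, -0.8, 0.1]
opening: 0.0001
```

```bash
python3 to.py -19.5 11 57
```

```text
t 9.03 tipsahead 0.019 tip [ 0.5093 -0.0251  0.0705] tgt [ 0.5086 -0.0215  0.057 ] d tool mm [13.5  3.6  0.7] rot [ 0.02 -0.03 -0.03] F jig [-0.1 -0.8 -0.2] open 0.0001
```

Call:
move_arm(
  increments=[
    [[0,0,0],[-20,0,0],1],
    [[0,0,0],[-40,0,0],1],
    [[0,0,0],[-40,0,0],1],
    [[0,0,0],[0,0,0],1],
    [[0,0,0],[0,0,0],1],
  ],
)

```text
t: 9.65
tool_pos: [0.509, -0.0251, 0.1884]
eef_rot: [0.693, -0.137, 0.694, 0.138]
force: [0.5, -0.0, 0.4]
opening: 0.0001
```

```bash
python3 to.py -19.5 11 57; python3 - <<'E'
from jig import *
w=ctrl.camera_info('wrist'); im=ctrl.snapshot('wrist'); save('wrist5.png',im,s=1.5)
import pickle; pickle.dump(w,open('w5.pkl','wb'))
E
```

```text
t 9.65 tipsahead 0.019 tip [ 0.509  -0.0251  0.1694] tgt [ 0.5086 -0.0215  0.057 ] d tool mm [112.4   3.3   1.2] rot [ 0.01 -0.09 -0.07] F jig [-0.4 -0.2  0.5] open 0.0001
```

View pics/wrist5.png

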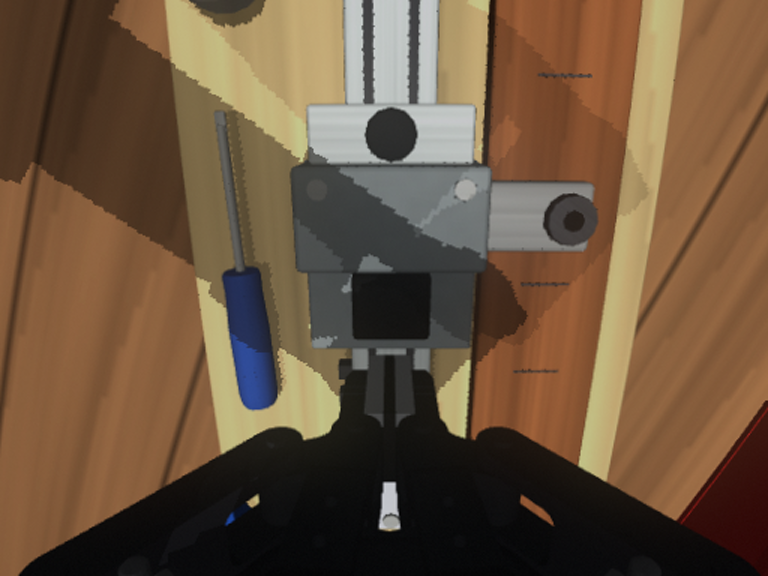

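The carriage is against the stop: the nose edge at row 166 meets the stop edge at row 163. The button shows at columns 352–431, rows 273–339. I'll check the button's height and the gap numerically.

```bash
python3 - <<'E'
from jig import *
import pickle
w=pickle.load(open('w5.pkl','rb'))
Ri=R.from_euler('z',-p[2]).as_matrix()
inv=lambda u,z:(Ri@np.r_[at_z(w,np.array(u)/1.5,z)[:2]-p[:2],0])[:2]*1e3
print('block rear',inv((297,272),.085),inv((485,272),.085),'nose',inv((294,167),.085),inv((489,167),.085))
print('stop near edge',inv((308,163),.078),inv((475,163),.078))
for z in (.057,.061,.065): a,b=inv((352,339),z),inv((431,339),z); print(z,'btn width',(b-a)[0],'rear edge y',a[1])
a=inv((310,348),.053);print('deck rear',a)
for c in ('top',):
    ctrl.snapshot(c)
    print([(np.round(b['rect']).tolist(),round(b['conf'],2)) for n in ('screwdriver','tape','jar') for b in ctrl.boxes_of(c,n)[:1]])
im=ctrl.snapshot('scene'); save('scene6.png',im,[200,140,300,220],8)
E
```

```text
block rear [-66.69442139  18.7220623 ] [27.14749236 18.82802108] nose [-65.23173356  69.98078743] [25.95890044 70.06163843]
stop near edge [-59.74306769  71.32272843] [20.51845388 71.39316609]
0.057 btn width 46.3548164197376 rear edge y -30.617631892399512
0.061 btn width 45.62804902020144 rear edge y -28.782025742637877
0.065 btn width 44.90128162066528 rear edge y -26.946419592876204
deck rear [-68.25336413 -38.46702168]
[([272.0, 197.0, 298.0, 211.0], 0.74), ([307.0, 177.0, 329.0, 200.0], 0.63)]
```

View pics/scene6.png

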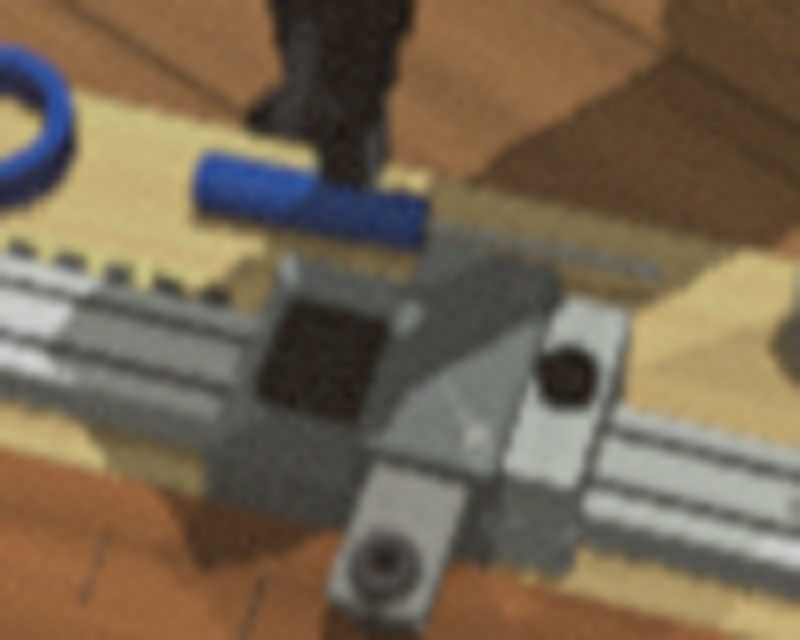

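The button's rear edge fits only the full-up height of 65 mm, sitting 45.7 mm behind the block face against 46.2 mm at the start. Block face plus 53 mm gives the nose at 71.8 mm, with the stop at about 71.4 mm, so they touch. I'll draw the hand further off and hand in.

Call:
move_arm(
  increments=[
    [[0,0,0],[-40,0,0],1],
    [[0,0,0],[-40,-20,0],1],
    [[0,0,0],[-20,-20,0],1],
    [[0,0,0],[0,0,0],1],
    [[0,0,0],[0,0,0],1],
  ],
)

```text
t: 10.58
tool_pos: [0.5243, -0.0617, 0.2882]
eef_rot: [0.693, -0.137, 0.694, 0.138]
force: [0.5, 0.1, -0.7]
opening: 0.0002
```

```bash
python3 -c "
from station import ctrl
s=ctrl.get_state();print(s['t'],s['tool_pos'],s['force']);print(ctrl.job_done())"
```

```text
10.575 [ 0.52434713 -0.06168742  0.28819313] [ 0.48468922  0.08896484 -0.67883698]
the job is handed in; nothing more can be done
None
```

I pressed the locking button fully down with the shut fingertips and held it there at 13–19 N. I slid the carriage about 124 mm to the end stop, lifted straight up, and drew the hand away. I handed the job in at 10.6 s; the hand-in reports no verdict.

What the last checks showed:
- **Carriage at the stop:** the push force held at about 8 N while the fingertip slipped on the button, so the carriage could go no further. In the last wrist picture the block face plus its 53 mm puts the nose at 71.8 mm, against 71.4 mm for the stop face. The visible top edges measured 1.4 mm apart, which I put down to the rounded edge of the block.
- **Button up:** its position in that picture fits the full-up height of 65 mm, so the carriage should be locked. I did not push on it to test the lock.
- **Hand clear:** the measured force was about zero, with the tips well above everything.
- **Other things on the bench:** the screwdriver and tape were still in place. The detector did not report the jar in the last top picture, though the hand never went near it. I did not re-check the spray can, hammer, offcut or wrench; the arm never went down near them.

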